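# Bring up the bench test supply: rocker, latching button, hold the mushroom

### The job

Bring up the bench test supply by pressing its controls with the fingertips, picking nothing up: first push down the raised half of the rocker until it is fully over, then push the smaller of the two buttons on the two-button box fully in, and last press the mushroom button fully down. Finish while holding the mushroom down with the fingers. Do not press the larger button, and leave the three grey boxes and the loose things round them where they stand.

Things in the scene. Friction and masses are not known exactly. Their poses are not given: they have to be found in the camera images.
- rocker_box: Grey control box, a loose 0.9 kg case on four rubber feet, its top face 50 mm above the bench; origin at the centre of its underside, z up; at yaw 0 its front faces -x and a short black gland stub sticks out at its back (+x). 100 x 80 mm (x, y). It carries only a black rocker, 60 mm long (along the box's x) and 38 mm wide, pivoted at the middle.
- rocker (a joint): Rocker angle in rad: about 0 off (start: the half towards the box's -x is raised, sloping up 17 degrees from the middle, its end about 15 mm above the box top; the other half is level), 0.30 fully over (the -x half is level, 6 mm above the box top, and the +x half raised). It stays where it is left; about 3.5 N at the point rocker_end moves it.
- rocker_end (a point): Point on the top surface of the rocker half that starts raised, 20 mm from the pivot. It starts about 62 mm above the bench and goes down 6 mm, to about 56 mm, when the rocker is fully over.
- two_button_box: Grey control box, a loose 0.9 kg case on four rubber feet, its top face 50 mm above the bench; origin at the centre of its underside, z up; at yaw 0 its front faces -x and a short black gland stub sticks out at its back (+x). 80 x 130 mm (x, y). It carries two black round buttons, the small one at y = +35 mm and the large one at y = -35 mm of the box.
- small_button (a joint): Travel of the small button in m: about 0 out, 0.006 fully in. It has no spring: it takes 4 N to move and stays where it is pushed.
- small_button_top (a point): Centre of the top of the small button, 20 mm in diameter, 61 mm above the bench when out and 55 mm when fully in.
- large_button (a joint): Travel of the large button in m: 0 out, 0.006 fully in; springs back; 1 N starts it, 4 N holds it in. Not to be pressed.
- large_button_top (a point): Centre of the top of the large button, 34 mm in diameter, 61 mm above the bench when out.
- mushroom_box: Grey control box, a loose 0.9 kg case on four rubber feet, its top face 50 mm above the bench; origin at the centre of its underside, z up; at yaw 0 its front faces -x and a short black gland stub sticks out at its back (+x). 90 x 90 mm. It carries only the mushroom button at its middle.
- mushroom (a joint): Travel of the mushroom button in m: 0 out, 0.008 fully down; springs back; 2 N starts it and 6 N holds it fully down.
- mushroom_top (a point): Centre of the domed top of the mushroom button, a 40 mm wide black cap whose middle 16 mm is nearly flat; 75 mm above the bench when out, 67 mm when fully down.
- fuse_cap: Bystander: white porcelain fuse cap, 39 mm across, 30 mm high, standing in front of the two-button box; origin at the centre of its underside.
- insulator: Bystander: white porcelain bobbin insulator, 42 mm across, 46 mm high, standing behind the two-button box; origin at the centre of its underside.
- tape_roll: Bystander: black roll of tape, 58 mm across, 19 mm high, lying in front of the mushroom box; origin at the centre of its underside.
- terminal_strip: Bystander: white nine-way terminal strip, 98 mm long, 22 mm wide, 16 mm high, lying behind the mushroom box; origin at the centre of its underside.
- pliers: Bystander: pliers with red sleeves, 175 mm long, 13 mm high, lying flat towards the back of the bench; origin at the centre of the underside.
Not all that is in view belongs to the job. What is shaped like the mushroom_box but blue or orange is not meant.

How it is judged:
By the outcome, as a careful person would: the job done as asked, in the order asked, and still so for the second after the job is handed in, while the arm keeps its last pose, push and grip.
It also fails if it takes over 35 s, if anything falls off the work surface, if the arm or the gripper's body presses on something with over 40 N, if the wrist force passes 120 N, or if a joint passes its speed limit or range.

### The arm

A 6-joint arm with a two-finger parallel gripper is mounted at the origin on the work surface; the furniture and walls round the work are solid. World frame = base frame: x ahead of the robot, y to its left, z up, the work surface at z = 0. Lengths are in m, angles in rad, forces in N, time in s.
With the tool pointing down it reaches from about 0.375 to 0.925 m from the base axis. Payload 5.7 kg.
Tool frame: the origin (TCP) lies midway between the tips of the shut fingers; the grasp point (between the pads) lies 19 mm behind it; z points along the fingers, y is the line along which they close (so a half turn about z gives the same grasp; the last joint's range is limited). The gripper opens to 88 mm and grips with 3 to 60 N. Pads are 20 mm wide; open, the fingers measure 115 mm over their backs; the gripper's body (75 mm by 178 mm) begins 61 mm behind the grasp point.
Start: joints at [1.081, 0.359, 1.51, -0, 1.272, -0.115], TCP at [0.22, 0.558, 0.223] pointing down, gripper open.
Joint ranges: [-2.97, 2.97], [-1.01, 2.36], [0.21, 2.38], [-0.96, 4.11], [0.2, 2.71], [-2.98, 2.98]. Speed limits (rad/s): [2.39, 2.39, 3.14, 3.14, 3.14, 3.14].

### API

Orientations are given as a unit quaternion [x, y, z, w].
In Python, from bench import move_ptp, servo_line, goto_joints, move_gripper, sleep, inverse_kinematics, capture, PlanningError, close_job, spot_in, silhouettes, current_clock, current_joint_pos, current_qvel, current_joint_torque, current_position, current_orientation, current_force, current_torque, current_finger_gap, current_grip_force gives the robot as it stands. Calls block until the motion is done:
- move_ptp(position, orientation): joint-space move of the TCP to a pose.
- servo_line(position, orientation=None, rate=0.15, contact_N=None): straight line of the TCP; orientation=None keeps the orientation; rate is the mean speed in m/s. With contact_N (N) it stops when the force on the tool has changed by that much, and returns True; else False.
- goto_joints(angles): joint-space move.
- move_gripper(opening): finger opening in m; the grip force is fixed at half the most; returns when the fingers have stopped.
- sleep(seconds).
- inverse_kinematics(position, orientation): joint angles nearest the present ones, or None.
- capture(name): name is "scene" or "top"; returns a dict with "image" (420x560x3 uint8, blue, green, red), "range_z" (420x560 float32, m along the optical axis (not along the pixel's ray), 0 where there is no reading), "intrinsics" (3x3 intrinsics, pixels), "R" (3x3) and "t" (3): a world point X has camera coordinates R X + t. Camera axes: x right, y down, z forward; pixel columns grow to the right and rows downward; lengths in m; the calibration is good to about 2 mm. A picture is of the moment at which its call begins.
A pose or a line that the arm cannot do raises PlanningError and nothing moves.
- close_job(): hands the job in; it is judged then, once.
Trained networks look in the newest picture that a camera, given by its name, has taken for a name from the list of things; names that differ only in an ending like _2 or _b are one class to them, and where a whole thing is asked for, a point or a joint stands for the part that bears it (a point fixed in the world has none). Each returns a list of dicts, best first, with "conf" (0 to 1); they miss things now and then, are a little off and sometimes report something else, mostly with a low value. They report only what shows in the picture. A call takes as long as a camera call. They do not tell look-alikes from the thing itself.
- spot_in(camera, query): "xy" ([column, row] in pixels, amid what is visible of it).
- silhouettes(camera, query): "region" (420x560 bool, what is visible of it) and "xy" ([column, row] in pixels, amid what is visible of it).
Readings, each from a call of its own:
- current_clock(): time.
- current_joint_pos(): joint angles.
- current_qvel(): joint speeds.
- current_joint_torque(): joint torques, N m.
- current_position(): TCP position.
- current_orientation(): TCP orientation.
- current_force(): force on the tool from outside, world axes, zero at the start.
- current_torque(): the same for the moment, N m.
- current_finger_gap(): finger opening in m.
- current_grip_force(): force on a finger pad.
Only numpy, scipy, OpenCV 4.12 (cv2) and the standard library are available. Lean on these libraries where they do the work, as an engineer would, in place of code of your own. Each camera call takes 0.05 s, during which the arm holds its last target. There are 200 camera calls.

## Working session

There is one attempt and no reset: what is moved stays moved. The work goes in short steps, each a Python script; the robot and the scene stay as the last script left them, time stands still between calls to the robot, and variables do not carry over. Pictures are saved under pics/ and viewed, at most 10 in all, crops included, and the job is handed in when it is done.

```bash
mkdir -p pics; ls; cat > h.py <<'E'
import numpy as np, cv2
from bench import *
def world(c,u,v,z=None):
    K=c["intrinsics"];d=np.linalg.inv(K)@[u,v,1.]
    R,t=c["R"],c["t"]
    if z is None: return R.T@(d*c["range_z"][int(round(v)),int(round(u))]-t)
    o=-R.T@t;r=R.T@d
    return o+r*(z-o[2])/r[2]
def cloud(c):
    v,u=np.mgrid[:420,:560];K=c["intrinsics"];Z=c["range_z"].astype(float)
    P=np.stack([u,v,np.ones_like(u)],-1)@np.linalg.inv(K).T*Z[...,None]
    W=(P-c["t"])@c["R"];W[Z==0]=np.nan
    return W
E
python3 - <<'E'
from h import *
for n in("top","scene"):
    c=capture(n);cv2.imwrite(f"pics/{n}0.png",c["image"])
    print(n,-c["R"].T@c["t"])
    for q in("rocker_box","rocker_end","two_button_box","small_button_top","large_button_top","mushroom_box","mushroom_top","fuse_cap","insulator"):
        for s in spot_in(n,q): 
            if s["conf"]>.2: print(q,np.round(s["xy"]),round(s["conf"],2),world(c,*s["xy"]).round(3))
print(current_clock(),current_orientation())
E
```

```text
pics
top [ 0.47691475 -0.12161387  1.21510753]
rocker_box [370. 206.] 0.69 [ 0.571 -0.366  0.055]
rocker_end [371. 211.] 0.69 [ 0.556 -0.367  0.058]
two_button_box [206. 221.] 0.92 [0.54  0.106 0.049]
large_button_top [215. 227.] 0.64 [0.521 0.08  0.063]
mushroom_box [307. 217.] 0.74 [ 0.541 -0.181  0.075]
mushroom_box [370. 281.] 0.64 [ 0.359 -0.351  0.077]
mushroom_top [308. 217.] 0.69 [ 0.542 -0.186  0.073]
mushroom_top [264. 266.] 0.55 [ 0.407 -0.058  0.073]
mushroom_top [372. 280.] 0.52 [ 0.362 -0.356  0.076]
fuse_cap [225. 194.] 0.59 [0.618 0.052 0.045]
fuse_cap [192. 244.] 0.5 [0.475 0.151 0.029]
insulator [223. 194.] 0.61 [0.617 0.057 0.044]
insulator [208. 221.] 0.22 [0.54  0.101 0.051]
scene [0.77476352 0.31162116 0.76459526]
rocker_box [221. 160.] 0.88 [ 0.576 -0.342  0.055]
rocker_box [325. 284.] 0.5 [0.532 0.073 0.063]
rocker_end [221. 152.] 0.76 [ 0.565 -0.365  0.058]
rocker_end [258. 195.] 0.68 [ 0.553 -0.18   0.076]
two_button_box [333. 308.] 0.96 [0.541 0.119 0.05 ]
two_button_box [220. 160.] 0.58 [ 0.578 -0.343  0.055]
small_button_top [288. 308.] 0.68 [0.618 0.076 0.048]
large_button_top [325. 284.] 0.65 [0.533 0.074 0.062]
mushroom_box [336. 221.] 0.86 [ 0.424 -0.047  0.055]
mushroom_box [259. 206.] 0.76 [ 0.557 -0.168  0.054]
mushroom_box [292. 134.] 0.6 [ 0.369 -0.341  0.05 ]
mushroom_top [293. 125.] 0.69 [ 0.364 -0.346  0.077]
mushroom_top [259. 197.] 0.46 [ 0.552 -0.176  0.075]
fuse_cap [363. 310.] 0.85 [0.485 0.145 0.026]
insulator [283. 309.] 0.55 [0.628 0.072 0.046]
1.0 [ 1.86305255e-01  9.82491909e-01 -2.30939761e-05  3.43321925e-06]
```

```bash
python3 - <<'E'
import cv2
a=cv2.imread("pics/top0.png");cv2.imwrite("pics/top0c.png",cv2.resize(a[160:320,165:425],None,fx=3,fy=3,interpolation=cv2.INTER_CUBIC))
E
```

```text
(no output)
```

View pics/top0c.png

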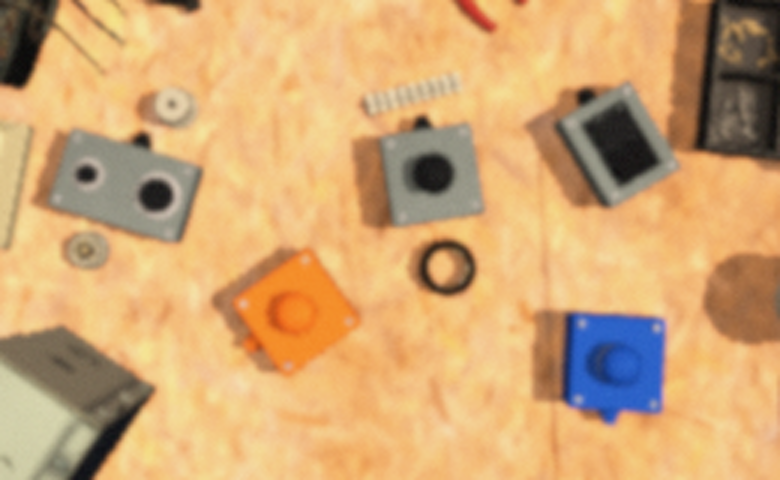

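View pics/scene0.png

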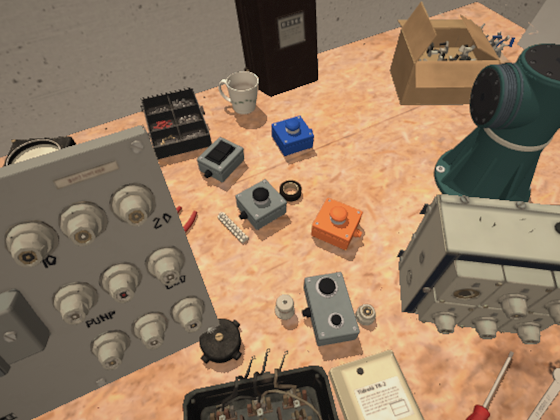

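The top crop shows three grey boxes. In full top-image pixels:
- **Two-button box:** small button about (194,218), large button about (217,225).
- **Grey mushroom box:** about (309,218). The look-alikes are orange at (264,265) and blue at (371,281), so I choose the grey one with the black cap.
- **Rocker box:** about (371,208). Its gland is at the upper left, so the raised half should be at the lower right.

Next I'll fit the box poses and check heights.

```bash
cat > fit.py <<'E'
from h import *
def fit(c,W,ctr,gl):
    """box pose from grey top-face points near ctr; gl = rough world direction of the gland"""
    hsv=cv2.cvtColor(c["image"],cv2.COLOR_BGR2HSV)
    m=(np.hypot(W[...,0]-ctr[0],W[...,1]-ctr[1])<.085)&(W[...,2]>.04)&(W[...,2]<.09)
    n,l,s,_=cv2.connectedComponentsWithStats(m.astype(np.uint8))
    m=l==1+np.argmax(s[1:,4])
    m=cv2.morphologyEx(m.astype(np.uint8),cv2.MORPH_OPEN,np.ones((5,5)))>0
    (cx,cy),(a,b),ang=cv2.minAreaRect((W[m][:,:2]*1000).astype(np.float32))
    th=[np.radians(ang+90*k) for k in range(4)]
    y=max(th,key=lambda t:np.cos(t)*gl[0]+np.sin(t)*gl[1])
    return np.array([cx,cy])/1000,y,(round(a),round(b)),m
G={"rocker":((.565,-.365),(.85,.5)),"two":((.54,.106),(1,.0)),"mush":((.547,-.181),(1,0))}
E
python3 - <<'E'
from fit import *
for n in("top","scene"):
    c=capture(n);W=cloud(c);g=cv2.cvtColor(c["image"],cv2.COLOR_BGR2GRAY)
    for k,(p,gl) in G.items():
        o,y,s,m=fit(c,W,p,gl);print(n,k,o.round(4),round(np.degrees(y),1),s)
        R=np.array([[np.cos(y),-np.sin(y)],[np.sin(y),np.cos(y)]])
        L=(W[...,:2]-o)@R
        for nm,q,r in {"rocker":[("rk",(0,0),.028)],"two":[("small",(0,.035),.017),("large",(0,-.035),.022)],"mush":[("m",(0,0),.03)]}[k]:
            d=(np.hypot(L[...,0]-q[0],L[...,1]-q[1])<r)&(g<70)
            print("  ",nm,"dark centre local",L[d].mean(0).round(4),"world",W[d].mean(0).round(4),d.sum())
        if k=="rocker":
            for x in np.arange(-.03,.031,.01):
                d=(abs(L[...,0]-x)<.005)&(abs(L[...,1])<.012);print("   x",round(x,3),np.nanmedian(W[d][:,2]).round(4))
    if n=="top":   # coarse height map
        print("max height (cm), rows x .8->.2, cols y .6->-.5")
        for x in np.arange(.85,.15,-.05):
            print(round(x,2),[int(100*np.nanmax(np.append(W[(abs(W[...,0]-x)<.025)&(abs(W[...,1]-y)<.025)][:,2],0))) for y in np.arange(.6,-.51,-.05)])
E
```

```text
top rocker [ 0.5661 -0.37  ] 28.6 (100, 81)
   rk dark centre local [-0.0004  0.0009] world [ 0.5653 -0.3694  0.0571] 267
   x -0.03 0.0581
   x -0.02 0.0617
   x -0.01 0.0596
   x 0.0 0.0565
   x 0.01 0.0557
   x 0.02 0.0557
   x 0.03 0.0539
top two [0.5404 0.1087] 341.6 (131, 80)
   small dark centre local [-0.0007  0.0346] world [0.5506 0.1418 0.0594] 19
   large dark centre local [-0.0014 -0.0357] world [0.5277 0.0752 0.0606] 73
top mush [ 0.5421 -0.1883] 7.1 (90, 90)
   m dark centre local [-0.001   0.0017] world [ 0.5408 -0.1868  0.0719] 141
max height (cm), rows x .8->.2, cols y .6->-.5
0.85 [0, 0, 0, 0, 11, 8, 10, 12, 11, 11, 0, 13, 24, 35, 41, 40, 2, 5, 2, 7, 7, 7, 8]
0.8 [0, 0, 0, 0, 11, 9, 10, 10, 9, 11, 3, 13, 24, 35, 41, 40, 21, 9, 0, 5, 6, 7, 7]
0.75 [0, 0, 0, 11, 12, 9, 11, 8, 12, 12, 4, 12, 23, 34, 41, 40, 1, 1, 1, 5, 5, 5, 0]
0.7 [0, 0, 0, 11, 11, 11, 11, 8, 12, 11, 3, 3, 0, 0, 0, 0, 1, 1, 1, 0, 0, 5, 5]
0.65 [0, 0, 0, 0, 3, 11, 11, 11, 11, 0, 0, 4, 0, 0, 0, 1, 1, 0, 0, 2, 4, 5, 4]
0.6 [0, 0, 0, 0, 5, 6, 6, 6, 5, 5, 5, 5, 0, 0, 0, 5, 5, 5, 5, 6, 6, 5, 2]
0.55 [0, 0, 
[... 470 characters left out ...]
1, 22, 25, 25, 25, 26, 0, 0, 0, 0, 0, 0, 0, 0, 0, 0, 0, 0, 12]
0.2 [0, 0, 35, 35, 0, 25, 25, 28, 28, 25, 1, 0, 0, 0, 0, 0, 0, 0, 0, 0, 0, 0, 12]
scene rocker [ 0.5679 -0.3701] 28.3 (101, 81)
   rk dark centre local [-0.0007  0.0037] world [ 0.5655 -0.3671  0.0585] 269
   x -0.03 0.0647
   x -0.02 0.0636
   x -0.01 0.0602
   x 0.0 0.0579
   x 0.01 0.0579
   x 0.02 0.0577
   x 0.03 0.055
scene two [0.5411 0.1082] 341.5 (131, 80)
   small dark centre local [0.0004 0.0371] world [0.5532 0.1432 0.0602] 82
   large dark centre local [ 0.0003 -0.032 ] world [0.5312 0.0777 0.0613] 208
scene mush [ 0.5434 -0.1886] 8.0 (90, 91)
   m dark centre local [0.0018 0.0052] world [ 0.5445 -0.1832  0.0725] 180
```

```bash
cat >> h.py <<'E'
def down(deg):
    h=np.radians(deg)/2;return [np.cos(h),np.sin(h),0,0]
def press(x,y,q,above,low,N=15):
    servo_line([x,y,above],q,rate=.15)
    r=servo_line([x,y,low],q,rate=.02,contact_N=N)
    print("contact",r,"tcp",np.round(current_position(),4),"F",np.round(current_force(),1),"t",current_clock())
E
python3 - <<'E'
from h import *
p=current_position();q0=current_orientation()
move_gripper(0.0);servo_line([p[0],p[1],.40],q0,rate=.25)
q=down(28.5)
for a in ([.5,-.1,.40],[.549,-.3795,.15]):
    print(np.round(inverse_kinematics(a,q),2));move_ptp(a,q)
    print(np.round(current_joint_pos(),2),current_clock(),np.round(current_force(),1))
servo_line([.549,-.3795,.085],q)
for n in("scene","top"):
    c=capture(n);cv2.imwrite(f"pics/{n}1.png",c["image"])
c=cv2.imread("pics/scene1.png");cv2.imwrite("pics/scene1c.png",cv2.resize(c[90:230,150:340],None,fx=4,fy=4,interpolation=cv2.INTER_CUBIC))
print(current_clock(),current_position(),current_finger_gap())
E
```

```text
[-0.33  0.11  1.42 -0.    1.62  0.74]
[-0.33  0.11  1.42  0.    1.62  0.74] 5.8333 [-0.6 -0.4  0.1]
[-0.71  0.52  1.43 -0.    1.19  0.37]
[-0.71  0.52  1.43  0.    1.19  0.37] 7.2417 [ 0.2 -0.1  0.7]
7.925 [ 0.55005584 -0.38007437  0.08661185] 0.0003909770436669235
```

View pics/scene1c.png

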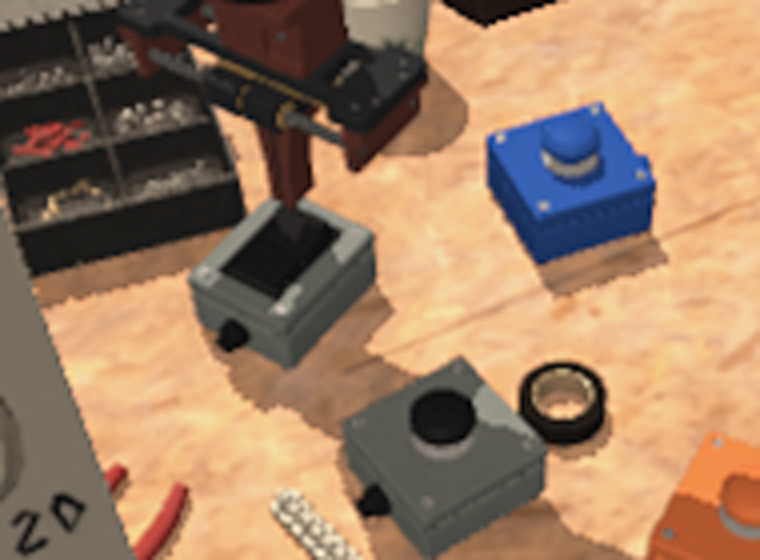

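The scene crop shows the shut fingers above the far (-x) half of the rocker, about (222,142) in the full image, on the side away from the gland. I'll press the rocker now.

```bash
python3 - <<'E'
from fit import *
q=down(28.5)
press(.549,-.3795,q,.075,.050)
servo_line([.549,-.3795,.11],q)
move_ptp([.549,-.32,.22],down(60))
c=capture("scene");W=cloud(c);o,y,s,m=fit(c,W,*G["rocker"]);print(o,np.degrees(y))
R=np.array([[np.cos(y),-np.sin(y)],[np.sin(y),np.cos(y)]]);L=(W[...,:2]-o)@R
for x in np.arange(-.03,.031,.01):
    d=(abs(L[...,0]-x)<.005)&(abs(L[...,1])<.012);print("   x",round(x,3),np.nanmedian(W[d][:,2]).round(4))
cv2.imwrite("pics/scene2.png",cv2.resize(c["image"][90:230,150:340],None,fx=4,fy=4))
print(current_clock())
E
```

```text
contact True tcp [ 0.5486 -0.3798  0.0563] F [-0.5  0.8  7.6] t 9.0917
[ 0.5674137  -0.36974173] 28.369674682617188
   x -0.03 0.0565
   x -0.02 0.0575
   x -0.01 0.0577
   x 0.0 0.0585
   x 0.01 0.3183
   x 0.02 0.3342
   x 0.03 0.0628
10.225
```

```bash
python3 - <<'E'
from fit import *
q=down(161.5);x,y=.5519,.1417
for a in ([.5,-.1,.33],[x,y,.25]):
    move_ptp(a,q)
print(np.round(current_joint_pos(),2),current_clock())
servo_line([x,y,.085],q)
c=capture("scene");cv2.imwrite("pics/scene3.png",cv2.resize(c["image"][200:360,240:440],None,fx=3.7,fy=3.7,interpolation=cv2.INTER_CUBIC))
t=capture("top");W=cloud(t);o,yw,s,m=fit(t,W,*G["rocker"]);print(o,np.degrees(yw))
R=np.array([[np.cos(yw),-np.sin(yw)],[np.sin(yw),np.cos(yw)]]);L=(W[...,:2]-o)@R
print([np.nanmedian(W[(abs(L[...,0]-k)<.005)&(abs(L[...,1])<.012)][:,2]).round(4) for k in np.arange(-.03,.031,.01)])
print(current_clock(),current_position(),np.round(current_force(),1))
E
```

```text
[ 0.13  0.29  1.54 -0.    1.31 -1.12] 12.5583
[ 0.56633813 -0.3699393 ] 28.354524612426758
[np.float64(0.0533), np.float64(0.0554), np.float64(0.0555), np.float64(0.0566), np.float64(0.0594), np.float64(0.0623), np.float64(0.0608)]
13.9083 [0.5527238  0.14179715 0.08599211] [-0.3  0.  -0.4]
```

View pics/scene3.png

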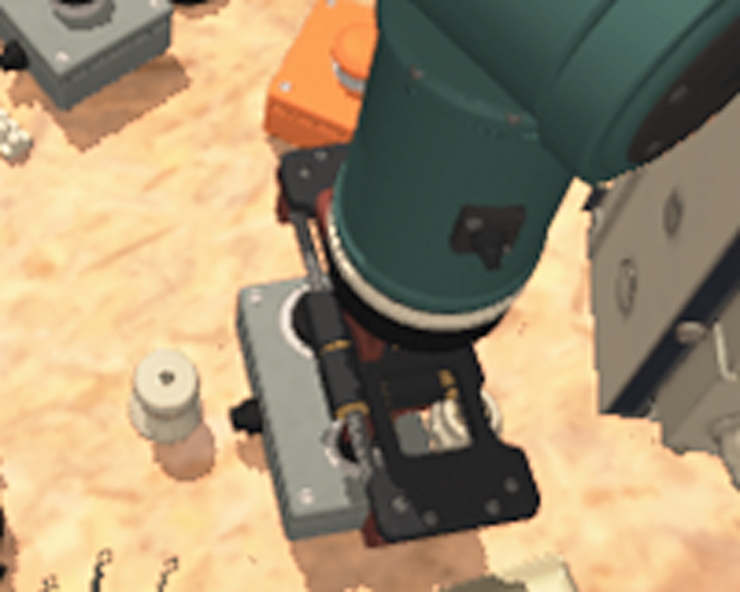

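The top-camera depth now shows the raised side at +x, so the rocker is over. The crop shows the gripper above the small-button end of the box, clear of the green cabinet at right. The fingertip itself is hidden, so I rely on the fit. I'll press the small button next, then go above the mushroom.

```bash
python3 - <<'E'
from fit import *
q=down(161.5);x,y=.5515,.1417
press(x,y,q,.07,.049)
servo_line([x,y,.20],q,rate=.2)
q=down(97.5)
move_ptp([.5,-.05,.25],q)
move_ptp([.5428,-.1875,.12],q)
for n in("top","scene"):
    c=capture(n);W=cloud(c);o,yw,s,m=fit(c,W,*G["two"]);print(o,np.degrees(yw))
    R=np.array([[np.cos(yw),-np.sin(yw)],[np.sin(yw),np.cos(yw)]]);L=(W[...,:2]-o)@R
    for k in(.035,-.035): print(n,k,np.nanmedian(W[np.hypot(L[...,0],L[...,1]-k)<.007][:,2]).round(4))
cv2.imwrite("pics/scene4.png",cv2.resize(c["image"][120:340,200:400],None,fx=2.7,fy=2.7,interpolation=cv2.INTER_CUBIC))
print(current_clock(),np.round(current_joint_pos(),2),current_position())
E
```

```text
contact True tcp [0.5517 0.1417 0.0553] F [-1.5 -1.2  7.8] t 14.9167
[0.54043646 0.10865955] 341.757568359375
top 0.035 0.0546
top -0.035 0.0614
[0.5410155  0.10813022] 341.5927734375
scene 0.035 0.0559
scene -0.035 0.0619
17.525 [-0.45  0.43  1.68  0.    1.03 -0.58] [ 0.54353857 -0.18631804  0.12135305]
```

View pics/scene4.png

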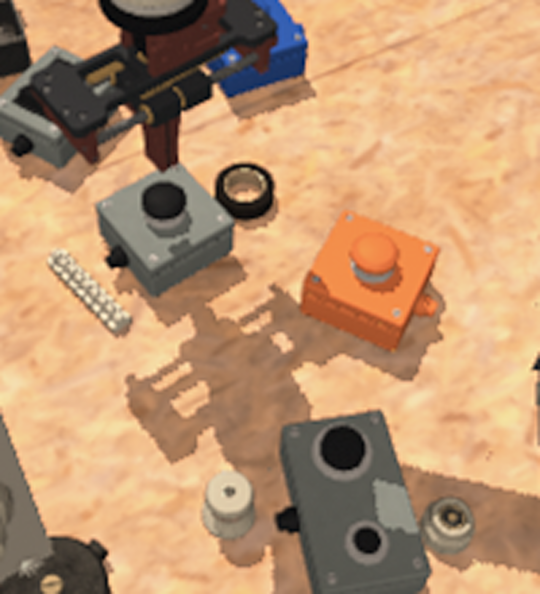

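The crop shows the small button at (336,320) sunk and the large one at (327,285) still out, with the boxes and loose things unmoved. The gripper is above the grey mushroom at (261,194). Now I'll press and hold it.

```bash
python3 - <<'E'
from h import *
q=down(97.5)
press(.5428,-.1875,q,.085,.058,N=25)
sleep(.5);print(np.round(current_position(),4),np.round(current_force(),1),current_clock())
E
```

```text
contact True tcp [ 0.543  -0.1876  0.0673] F [-1.5  0.7  9.1] t 18.8333
[ 0.5429 -0.1876  0.0673] [-2.3  1.4  9.9] 19.3333
```

```bash
python3 - <<'E'
from h import *
servo_line([.5429,-.1876,.0655],down(97.5),rate=.01,contact_N=15)
for _ in range(2):
    sleep(.5);print(np.round(current_position(),4),np.round(current_force(),1),current_clock())
c=capture("scene");cv2.imwrite("pics/scene5.png",cv2.resize(c["image"][120:340,200:400],None,fx=2.7,fy=2.7,interpolation=cv2.INTER_CUBIC))
E
```

```text
[ 0.5429 -0.1876  0.0674] [-1.   2.   8.7] 20.0417
[ 0.5429 -0.1876  0.0673] [-0.9 -0.7  8.4] 20.5417
```

View pics/scene5.png

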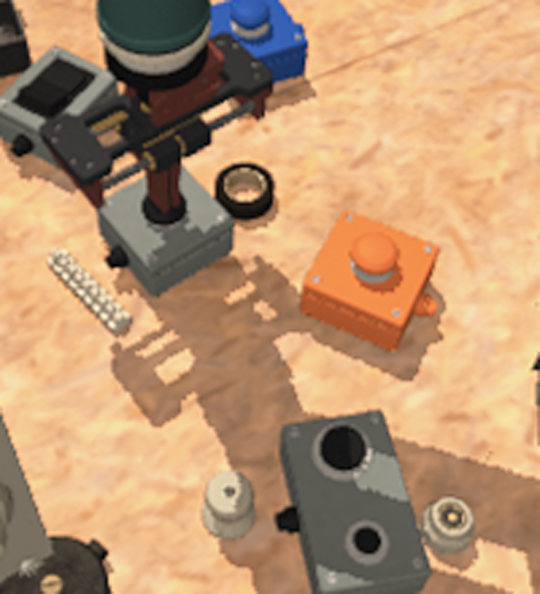

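```bash
python3 - <<'E'
from h import *
servo_line([.5429,-.1876,.0635],down(97.5),rate=.01)
for _ in range(2):
    sleep(.3);print(np.round(current_position(),4),np.round(current_force(),1),current_clock())
if current_force()[2]>7: print(close_job())
E
```

```text
[ 0.5431 -0.1877  0.0668] [-8.4  3.4 34.9] 21.3833
[ 0.5432 -0.1877  0.0669] [-9.   4.2 34.6] 21.6833
the job is handed in; nothing more can be done
None
```

I pressed the rocker fully over, then the small button fully in, and handed the job in at about 21.7 s with the fingers holding the mushroom fully down at about 35 N; the large button was not pressed, and the boxes and loose things in view stayed where they were.

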